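Stack the flanged spacers on the stub shaft

TASK

Thread the three aluminium flanged spacers onto the upright steel shaft in size order, flange down: the one with the widest flange first, then the middle one, then the smallest on top. Lower each one until it sits flat and fully home on what is below it, without letting it drop down the shaft, and leave all three on the shaft.

Things in the scene. Friction and masses are not known exactly. Their poses are not given: they have to be found in the camera images.
- large_mid (a point): the largest of three plain aluminium flanged spacers: a round flange 104 mm in diameter and 10 mm thick at the bottom, a round barrel 64 mm in diameter above it (the part to grip, its upper 38 mm are free), 48 mm tall in all, with a 30 mm bore right through; about 450 g. This point is on its axis, half-way up (24 mm above its underside); z points up, flange down. It starts standing on the table, flange down.
- medium_mid (a point): the middle one of three plain aluminium flanged spacers: a round flange 84 mm in diameter and 7 mm thick at the bottom, a round barrel 54 mm in diameter above it (the part to grip, its upper 17 mm are free), 24 mm tall in all, with a 30 mm bore right through; about 160 g. This point is on its axis, half-way up (12 mm above its underside); z points up, flange down. It starts standing on the table, flange down.
- small_mid (a point): the smallest of three plain aluminium flanged spacers: a round flange 62 mm in diameter and 6 mm thick at the bottom, a round barrel 46 mm in diameter above it (the part to grip, its upper 18 mm are free), 24 mm tall in all, with a 30 mm bore right through; about 90 g. This point is on its axis, half-way up (12 mm above its underside); z points up, flange down. It starts standing on the table, flange down.
- seat (a point): the middle of the flat round top (90 mm in diameter) of a grey cast stand fixed to the table, where the shaft rises; the first spacer's flange rests here. The stand's foot is 130 mm in diameter, the seat is 40 mm above the table. z points up along the shaft. The shaft is steel, 26 mm in diameter (2 mm of play all round in the spacers' bores), vertical.
- shaft_tip (a point): the middle of the top end of the shaft, 86 mm above the seat (126 mm above the table); its last 8 mm taper from 26 to 16 mm in diameter. The large spacer takes the lowest 48 mm of the shaft and the medium one the next 24 mm; the shaft ends inside the smallest spacer, 14 mm above that one's underside.
Not all that is in view belongs to the job. Leave any yellow look-alike of the part that bears medium_mid alone. Of the things shaped like the part that bears seat, the grey one is meant.

How it is judged:
By the outcome, as a careful person would: the job done as asked, in the order asked, and still so for the second after the job is handed in, with the robot touching nothing.
It also fails if it takes over 72 s, if anything falls off the work surface, if the arm or the gripper's body presses on something with over 40 N, if the wrist force passes 120 N, or if a joint passes its speed limit or range.

ROBOT

A 6-joint arm with a two-finger parallel gripper is mounted at the origin on the work surface. World frame = base frame: x ahead of the robot, y to its left, z up, the work surface at z = 0. Lengths are in m, angles in rad, forces in N, time in s.
With the tool pointing down it reaches from about 0.25 to 0.775 m from the base axis. Payload 4 kg.
Tool frame: the origin (TCP) lies on the centre line of the jaws, within the pads' length; the fingertips stand 25 mm ahead of it and the grasp point (between the pads) lies 6 mm ahead of it; z points along the fingers, y is the direction in which the jaws open and shut (so a half turn about z gives the same grasp; the last joint's range is limited). The gripper opens to 94 mm and grips with 3 to 60 N. Pads are 16 mm wide; open, the fingers measure 119 mm over their backs; the gripper's body (75 mm by 177 mm) begins 78 mm behind the grasp point.
Start: joints at [-1.242, 0.087, 1.371, -0, 1.684, -0.103], TCP at [0.23, -0.5, 0.231] pointing down, gripper open.
Joint ranges: [-3.1, 3.1], [-0.76, 2.03], [0.27, 2.55], [-1.08, 4.22], [0.17, 2.65], [-2.57, 2.57]. Speed limits (rad/s): [2.79, 2.79, 3.14, 3.14, 3.14, 3.14].

INTERFACE

Orientations are given as a rotation vector (axis times angle).
In Python, from station import ctrl gives the robot as it stands.
- The arm moves only by the tool send_rows, never from a script. Its arguments are lists of equal length, an entry for each row: "slide": the shift along the tool's x, y, z in mm, a list of three; "rotation": the turn, a rotation vector about the tool's x, y, z in degrees, a list of three; "grip": the closure, from 0 (fully open) to 1 (shut). A call has exactly 5 rows; each row shifts and turns the commanded pose from where the row before left it, along the tool's axes as they then stand; what a row does not reach is not made up. A row lasts 1/10 s, in which the tool goes at most 50 mm and 8.59 degrees, less where a joint would pass 70% of its speed; a pose out of reach is approached as far as the arm can. A call with a gripper value outside its range is refused whole. The fingers move at their own pace and stop on an object; the grip force is fixed at half the most. Time passes only in rows, so rows that do not move let the fingers close, or fill a call up. It gives the time, the measured TCP pose, the force and the opening at its end, in the units of the state.
- ctrl.get_obs(): the state, without advancing time (a new reading comes with each control period).
- ctrl.grab_frame(name): name is "side" or "top"; returns a dict with "frame" (480x640x3 uint8, red, green, blue), "camera_matrix" (3x3 intrinsics, pixels), "R" (3x3) and "t" (3): a world point X has camera coordinates R X + t. Camera axes: x right, y down, z forward; pixel columns grow to the right and rows downward; lengths in m; the calibration is good to about 2 mm. A picture is of the moment at which its call begins. There is no depth.
- ctrl.sign_off(): hands the job in, once; it reports no verdict.
The state is a dict: "clock": time; "qpos": joint angles; "dq": joint speeds; "tau": joint torques, N m; "eef_pos": TCP position; "tcp_rot": TCP orientation; "wrist_force": force on the tool from outside, world axes, zero at the start; "torque": the same for the moment, N m; "finger_gap": finger opening in m.
Only numpy, scipy, OpenCV 4.12 (cv2) and the standard library are available. Lean on these libraries where they do the work, as an engineer would, in place of code of your own. Each camera call takes 0.05 s, during which the arm holds its last target. There are 200 camera calls.

## Working session

There is one attempt and no reset: what is moved stays moved. The work goes in short steps, Python scripts to look and compute and a tool call to move; the robot and the scene stay as the last step left them, time stands still between calls to the robot, and variables do not carry over. Pictures are saved under pics/ and viewed, about 8 in all and at most 12, crops included, and the job is handed in when it is done.

Besides the shell and the picture viewer there is one more tool, called after ">>>" as a command line: name --argument value ..., lists and objects as JSON in quotes. send_rows: Moves the arm, as the interface text tells. Its arguments: {"type":"object","properties":{"slide":{"type":"array"},"rotation":{"type":"array"},"grip":{"type":"array"}},"required":["slide","rotation","grip"]}

```bash
mkdir -p pics
python3 - <<'E'
from station import ctrl
import cv2
o=ctrl.get_obs();print(o)
for n in("top","side"):
    f=ctrl.grab_frame(n);cv2.imwrite(f"pics/{n}0.png",f["frame"][:,:,::-1]);print(n,f["camera_matrix"],f["R"],f["t"])
E
```

```text
{'clock': 0.0, 'qpos': array([-1.24208183e+00,  8.79683088e-02,  1.37222490e+00, -1.72968610e-05,
        1.68360880e+00, -1.03096638e-01]), 'dq': array([ 0.00178674,  0.00107713, -0.00102653,  0.0015392 ,  0.00046924,
        0.00211355]), 'tau': array([-1.46758972e-03, -3.40186286e+01, -3.02426112e+01,  7.17067136e-02,
        3.30281421e-02, -1.69316968e-04]), 'eef_pos': array([ 0.23001756, -0.49905296,  0.22931175]), 'tcp_rot': array([-3.06651182e+00, -6.72557015e-01,  4.17204606e-04]), 'wrist_force': array([-0.16947466,  0.39725071, -0.13164768]), 'torque': array([-0.03606149,  0.05189961,  0.04708072]), 'finger_gap': 0.09400238874355128}
top [[523.38706684   0.         318.63403388]
 [  0.         523.38706684 232.97415332]
 [  0.           0.           1.        ]] [[-0.00893627 -0.99965814 -0.02457118]
 [-0.995897    0.01111012 -0.08980945]
 [ 0.09005173  0.0236678  -0.99565582]] [-0.01898186  0.55335898  1.05553147]
side [[563.69874984   0.         327.71530202]
 [  0.         563.69874984 237.85062174]
 [  0.           0.           1.        ]] [[-0.98075851 -0.19486912 -0.0117805 ]
 [-0.08428047  0.47706171 -0.87481937]
 [ 0.1760953  -0.85699367 -0.48430599]] [0.51663746 0.13971512 1.07869028]
```

View pics/top0.png

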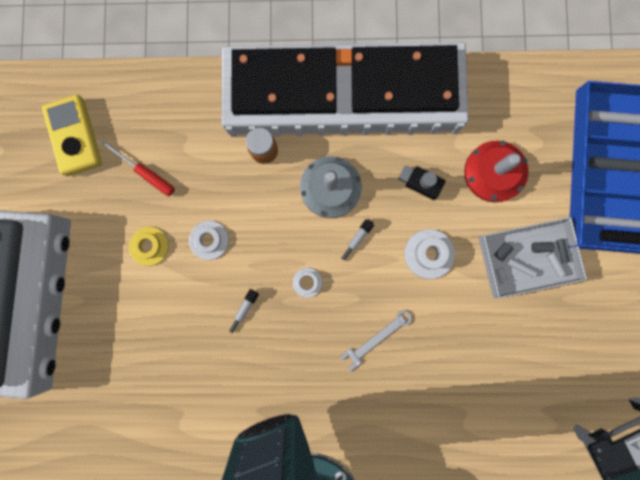

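View pics/side0.png

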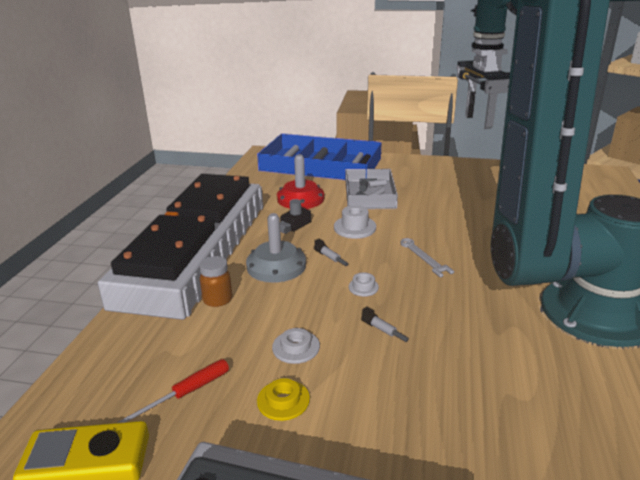

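Top view: the large spacer is at (429,253), the medium at (209,240) and the small at (307,283). The grey stand is at (331,187). The look-alikes are the yellow spacer (149,246) and the red stand (497,171). In the side view the large is at (355,220), the medium (296,345), the small (363,284) and the grey stand (277,250). I'll check these in one close crop.

Run:
```python
import cv2,numpy as np
T=cv2.imread("pics/top0.png");S=cv2.imread("pics/side0.png")
def c(I,u,v,w=33):
    J=cv2.resize(I[v-w:v+w,u-w:u+w],(198,198),interpolation=cv2.INTER_CUBIC)  # x3
    for k in range(0,66,10):
        cv2.line(J,(k*3,0),(k*3,4),(0,0,255));cv2.line(J,(0,k*3),(4,k*3),(0,0,255))
    return J
a=np.hstack([c(T,429,253),c(T,209,240),c(T,307,283),c(T,331,187)])
b=np.hstack([c(S,355,220),c(S,296,345),c(S,363,284),c(S,277,246)])
cv2.imwrite("pics/crop0.png",np.vstack([a,b]))
```

```text
(no output)
```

View pics/crop0.png

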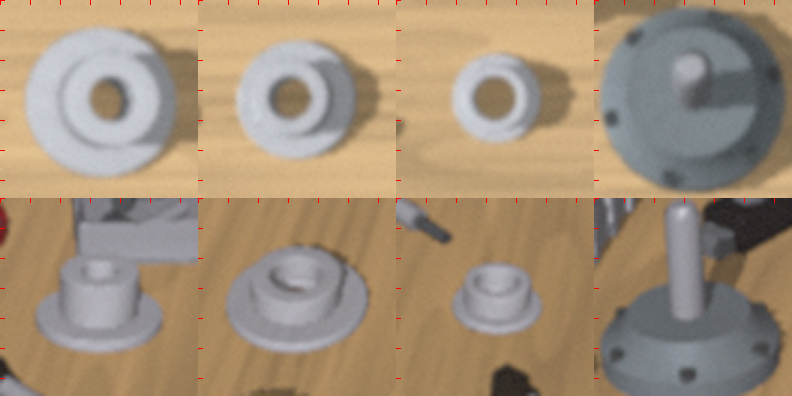

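```bash
cat > h.py <<'E'
import numpy as np, cv2
from station import ctrl
from scipy.spatial.transform import Rotation as Ro
def cams():
    return {n:ctrl.grab_frame(n) for n in("top","side")}
def tri(C,a,b):
    P=[f["camera_matrix"]@np.c_[f["R"],f["t"]] for f in (C["top"],C["side"])]
    X=cv2.triangulatePoints(P[0],P[1],np.array(a,float),np.array(b,float)).ravel();return X[:3]/X[3]
def ray(f,p,z):
    d=f["R"].T@np.linalg.solve(f["camera_matrix"],[*p,1]);c=-f["R"].T@f["t"]
    return c+d*(z-c[2])/d[2]
def proj(f,X):
    q=f["camera_matrix"]@(f["R"]@X+f["t"]);return q[:2]/q[2]
E
python3 - <<'E'
from h import *
C=cams();np.set_printoptions(precision=4,suppress=True)
D=dict(L=((432,252.4),(355,211.2),.048),M=((206.7,239),(295.2,336.1),.024),S=((306.2,282.2),(363,278.4),.024),tip=((330,176.1),(274.4,217),.126),seat=((330.4,184.4),(274.8,250.7),.04))
for k,(a,b,z) in D.items():print(k,tri(C,a,b),ray(C["top"],a,z)[:2],ray(C["side"],b,z)[:2])
for k,p,z in(("Lf",(428.9,253.7),.01),("Mf",(208.2,239.7),.007),("Sf",(307.2,282.4),.006),("foot",(330.4,186.9),.005)):print(k,ray(C["top"],p,z)[:2])
o=ctrl.get_obs();print(Ro.from_rotvec(o["tcp_rot"]).as_matrix())
E
```

```text
L [ 0.5093 -0.252   0.0468] [ 0.5095 -0.2517] [ 0.5087 -0.2496]
M [0.5432 0.2077 0.0245] [0.5432 0.2078] [0.5433 0.2071]
S [0.4526 0.002  0.023 ] [0.4522 0.0019] [0.4528 0.0036]
tip [ 0.6506 -0.0498  0.12  ] [ 0.6515 -0.0494] [ 0.6451 -0.0381]
seat [ 0.6524 -0.0498  0.0379] [ 0.6515 -0.0499] [ 0.6517 -0.0464]
Lf [ 0.5088 -0.2525]
Mf [0.5431 0.2087]
Sf [0.4517 0.0007]
foot [ 0.6526 -0.0499]
[[ 0.9082  0.4185 -0.0004]
 [ 0.4185 -0.9082  0.0013]
 [ 0.0001 -0.0013 -1.    ]]
```

>>> send_rows --slide '[[0, 0, 0], [0, 0, 0], [0, 0, 0], [34, -30, 0], [34, -30, 0]]' --rotation '[[0, 0, 8.24], [0, 0, 8.24], [0, 0, 8.24], [0, 0, 0], [0, 0, 0]]' --grip '[0, 0, 0, 0, 0]'

```text
clock: 0.7
eef_pos: [0.2981, -0.4393, 0.2299]
tcp_rot: [-3.141, 0.005, 0.0]
wrist_force: [1.4, -0.7, 0.2]
finger_gap: 0.0937
```

>>> send_rows --slide '[[34, -30, 0], [34, -30, 0], [34, -30, 0], [34, -30, 0], [34, -30, 0]]' --rotation '[[0, 0, 0], [0, 0, 0], [0, 0, 0], [0, 0, 0], [0, 0, 0]]' --grip '[0, 0, 0, 0, 0]'

```text
clock: 1.2
eef_pos: [0.4692, -0.2879, 0.2303]
tcp_rot: [3.141, 0.001, -0.0]
wrist_force: [0.5, -1.4, 0.1]
finger_gap: 0.0941
```

>>> send_rows --slide '[[34, -30, 20], [7, -7, 40], [0, 0, 20], [0, 0, 0], [0, 0, 0]]' --rotation '[[0, 0, 0], [0, 0, 0], [0, 0, 0], [0, 0, 0], [0, 0, 0]]' --grip '[0, 0, 0, 0, 0]'

```text
clock: 1.7
eef_pos: [0.509, -0.2525, 0.1506]
tcp_rot: [-3.141, -0.0, 0.001]
wrist_force: [0.0, -0.5, 0.7]
finger_gap: 0.0941
```

>>> send_rows --slide '[[0, 0, 40], [0, 0, 40], [0, 0, 20], [0, 0, 12], [0, 0, 0]]' --rotation '[[0, 0, 0], [0, 0, 0], [0, 0, 0], [0, 0, 0], [0, 0, 0]]' --grip '[0, 0, 0, 0, 0]'

```text
clock: 2.2
eef_pos: [0.5089, -0.2529, 0.0385]
tcp_rot: [-3.141, 0.001, 0.001]
wrist_force: [-0.1, -0.8, 0.3]
finger_gap: 0.0941
```

>>> send_rows --slide '[[0, 0, 0], [0, 0, 0], [0, 0, 0], [0, 0, 0], [0, 0, 0]]' --rotation '[[0, 0, 0], [0, 0, 0], [0, 0, 0], [0, 0, 0], [0, 0, 0]]' --grip '[0.35, 0.6, 0.8, 1, 1]'

```text
clock: 2.7
eef_pos: [0.51, -0.2538, 0.0399]
tcp_rot: [3.138, 0.0, 0.004]
wrist_force: [0.3, -2.9, 3.2]
finger_gap: 0.0634
```

>>> send_rows --slide '[[0, 0, 0], [0, 0, 0], [0, 0, 0], [0, 0, 0], [0, 0, 0]]' --rotation '[[0, 0, 0], [0, 0, 0], [0, 0, 0], [0, 0, 0], [0, 0, 0]]' --grip '[1, 1, 1, 1, 1]'

```text
clock: 3.2
eef_pos: [0.51, -0.2538, 0.0399]
tcp_rot: [3.138, 0.0, 0.004]
wrist_force: [0.3, -4.9, 5.7]
finger_gap: 0.0635
```

>>> send_rows --slide '[[0, 0, -2], [0, 0, -8], [0, 0, -25], [0, 0, -40], [0, 0, -40]]' --rotation '[[0, 0, 0], [0, 0, 0], [0, 0, 0], [0, 0, 0], [0, 0, 0]]' --grip '[1, 1, 1, 1, 1]'

```text
clock: 3.7
eef_pos: [0.5072, -0.2502, 0.1515]
tcp_rot: [-3.136, -0.002, 0.01]
wrist_force: [0.4, -1.0, -4.3]
finger_gap: 0.0642
```

>>> send_rows --slide '[[0, 0, -33], [14, -20, 0], [26, -36, 0], [26, -36, 0], [26, -36, 0]]' --rotation '[[0, 0, 0], [0, 0, 0], [0, 0, 0], [0, 0, 0], [0, 0, 0]]' --grip '[1, 1, 1, 1, 1]'

```text
clock: 4.2
eef_pos: [0.6002, -0.1219, 0.1843]
tcp_rot: [-3.139, -0.001, 0.008]
wrist_force: [0.8, -0.6, -4.1]
finger_gap: 0.0634
```

>>> send_rows --slide '[[26, -36, 0], [14, -20, 0], [5, -8, 0], [0, 0, 0], [0, 0, 0]]' --rotation '[[0, 0, 0], [0, 0, 0], [0, 0, 0], [0, 0, 0], [0, 0, 0]]' --grip '[1, 1, 1, 1, 1]'

```text
clock: 4.7
eef_pos: [0.6449, -0.0611, 0.1854]
tcp_rot: [3.141, -0.0, -0.005]
wrist_force: [-0.3, 0.1, -4.3]
finger_gap: 0.0634
```

```bash
cat > look.py <<'E'
import sys
from h import *
# look.py name tu tv su sv w : enlarged crops of top and side
n,*a=sys.argv[1:];tu,tv,su,sv,w=map(int,a)
C=cams();s=390/(2*w)
J=[]
for k,u,v in(("top",tu,tv),("side",su,sv)):
    M=np.float32([[s,0,-(u-w)*s+s/2-.5],[0,s,-(v-w)*s+s/2-.5]])
    I=cv2.warpAffine(np.ascontiguousarray(C[k]["frame"][:,:,::-1]),M,(390,390),flags=cv2.INTER_CUBIC)
    for p in range(0,2*w,10):
        q=int(p*s+s/2);cv2.line(I,(q,0),(q,6),(0,0,255));cv2.line(I,(0,q),(6,q),(0,0,255))
    J.append(I)
cv2.imwrite(f"pics/{n}.png",np.hstack(J));print("scale",s,"origins",(tu-w,tv-w),(su-w,sv-w))
o=ctrl.get_obs();print(o["clock"],o["eef_pos"].round(4),o["wrist_force"].round(1))
E
python3 look.py hov1 331 187 272 215 65
```

```text
scale 3.0 origins (266, 122) (207, 150)
4.8 [ 0.6451 -0.0618  0.1862] [-0.1  0.3 -5.2]
```

View pics/hov1.png

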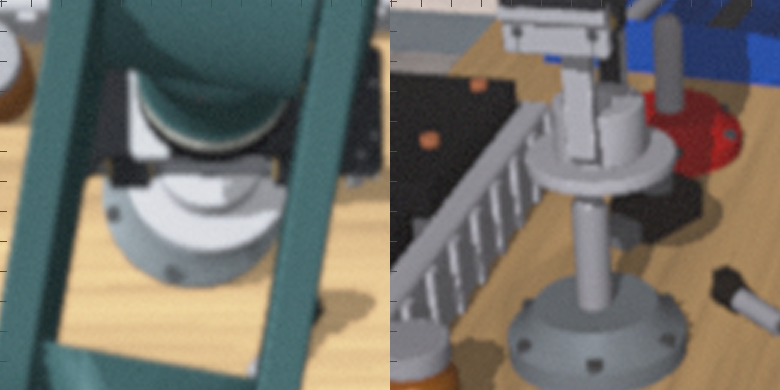

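The top and side crops show the spacer held level, just above and short of the shaft tip. I'll fit its axis from the flange outline: top-view bottom row 205.3, side-view columns 252.0 to 302.3 and bottom row 214.

```bash
cat >> h.py <<'E'
def outline(f,x,y,z,r,h):
    a=np.linspace(0,2*np.pi,360)
    P=np.array([proj(f,np.array([x+r*np.cos(t),y+r*np.sin(t),k])) for k in(z,z+h) for t in a])
    return np.array([P[:,0].min(),P[:,0].max(),P[:,1].min(),P[:,1].max()])
E
python3 - <<'E'
from h import *
from scipy.optimize import least_squares
C=cams();T,S=C["top"],C["side"];np.set_printoptions(precision=4,suppress=True)
def res(p):
    t=outline(T,*p,.052,.01);s=outline(S,*p,.052,.01)
    return [t[3]-205.3,s[0]-252.0,s[1]-302.3,s[3]-214]
r=least_squares(res,[.645,-.062,.147]);print(r.x,r.fun)
# scene check at table: large spacer outline originally, and stand axis from the foot/seat outline in side
print(outline(S,.652,-.0498,.147,.052,.01),outline(T,.652,-.0498,.147,.052,.01))
print("stand foot pred side",outline(S,.652,-.0498,0,.065,.003),"seat",outline(S,.652,-.0498,.04,.045,0),"shaft",outline(S,.652,-.0498,.06,.013,0),"tip",outline(S,.652,-.0498,.126,.008,0))
E
```

```text
[ 0.6449 -0.0643  0.146 ] [-0.0103 -0.022   0.0337  0.0024]
[246.4134 297.325  190.3787 216.5008] [301.7712 358.6773 144.5599 201.457 ]
stand foot pred side [246.1747 305.784  249.588  282.0618] seat [254.1315 295.9596 239.7415 260.7412] shaft [268.4722 280.6479 238.8775 244.8348] tip [268.8949 276.5929 212.5322 215.9693]
```

>>> send_rows --slide '[[4, -7, 0], [3, -6, 0], [0, 0, 7], [0, 0, 7], [0, 0, 0]]' --rotation '[[0, 0, 0], [0, 0, 0], [0, 0, 0], [0, 0, 0], [0, 0, 0]]' --grip '[1, 1, 1, 1, 1]'

```text
clock: 5.4
eef_pos: [0.652, -0.0472, 0.17]
tcp_rot: [-3.141, -0.001, 0.006]
wrist_force: [-0.6, -0.4, -4.5]
finger_gap: 0.0635
```

```bash
python3 look.py hov2 331 187 272 215 65
```

```text
scale 3.0 origins (266, 122) (207, 150)
5.5 [ 0.6526 -0.0474  0.1715] [ 0.5 -0.3 -5.2]
```

View pics/hov2.png

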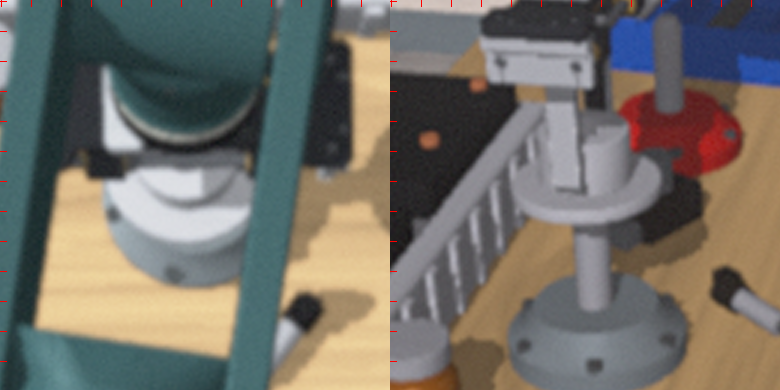

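The flange now spans side columns 247.7 to 297.3 with its bottom at 223.3, and the top-view bottom is at 201.3. The shaft shows below it, around column 274.

```bash
cat > fit.py <<'E'
from h import *
from scipy.optimize import least_squares
import sys
# fit.py r h topbottom sideL sideR sideBottom z0
R,H,tb,l,r_,b=map(float,sys.argv[1:7])
C=cams();T,S=C["top"],C["side"]
def res(p):
    t=outline(T,*p,R,H);s=outline(S,*p,R,H)
    return [t[3]-tb,s[0]-l,s[1]-r_,s[3]-b]
q=least_squares(res,[.652,-.05,.13]);print(q.x.round(4),q.fun.round(2),"TCP",ctrl.get_obs()["eef_pos"].round(4))
E
python3 fit.py .052 .01 201.3 247.7 297.3 223.3
```

```text
[ 0.6556 -0.0625  0.1249] [-0.07 -0.14  0.21  0.02] TCP [ 0.6531 -0.0475  0.1725]
```

Run:
```python
from h import *
from scipy.optimize import least_squares
C=cams();T,S=C["top"],C["side"];z=.1325
def res(p):
    t=outline(T,*p,z,.052,.01);s=outline(S,*p,z,.052,.01)
    return [t[3]-201.3,(t[0]+t[1])/2-326,s[0]-247.7,s[1]-297.3,s[3]-223.3]
for z in(.130,.1325,.135):
    q=least_squares(res,[.652,-.05]);print(z,q.x.round(4),q.fun.round(2))
o=ctrl.get_obs();print(o["eef_pos"],o["qpos"])
```

```text
0.13 [ 0.6522 -0.0445] [ 1.47  1.39 -1.51 -0.36  2.  ]
0.1325 [ 0.6517 -0.0437] [ 1.5   0.98 -1.53 -0.29  1.08]
0.135 [ 0.6513 -0.043 ] [ 1.53  0.57 -1.54 -0.22  0.15]
[ 0.65318348 -0.04752995  0.17288984] [-1.59097866e-01  3.36725094e-01  1.18856623e+00 -1.45809463e-04
  1.61552690e+00  1.41150329e+00]
```

>>> send_rows --slide '[[0, 3, 0], [0, 0, 5], [0, 0, 4], [0, 0, 3], [0, 0, 0]]' --rotation '[[0, 0, 0], [0, 0, 0], [0, 0, 0], [0, 0, 0], [0, 0, 0]]' --grip '[1, 1, 1, 1, 1]'

```text
clock: 6.2
eef_pos: [0.6525, -0.0503, 0.1593]
tcp_rot: [-3.141, -0.001, 0.003]
wrist_force: [0.3, 0.1, -4.6]
finger_gap: 0.0636
```

>>> send_rows --slide '[[0, 0, 2], [0, 0, 2], [0, 0, 2], [0, 0, 2], [0, 0, 0]]' --rotation '[[0, 0, 0], [0, 0, 0], [0, 0, 0], [0, 0, 0], [0, 0, 0]]' --grip '[1, 1, 1, 1, 1]'

```text
clock: 6.7
eef_pos: [0.6528, -0.0504, 0.152]
tcp_rot: [-3.142, -0.001, 0.001]
wrist_force: [-0.1, -0.5, -4.4]
finger_gap: 0.0635
```

>>> send_rows --slide '[[0, 0, 4], [0, 0, 6], [0, 0, 6], [0, 0, 6], [0, 0, 3]]' --rotation '[[0, 0, 0], [0, 0, 0], [0, 0, 0], [0, 0, 0], [0, 0, 0]]' --grip '[1, 1, 1, 1, 1]'

```text
clock: 7.2
eef_pos: [0.6524, -0.0503, 0.126]
tcp_rot: [-3.141, -0.001, 0.003]
wrist_force: [-0.4, 0.0, -3.7]
finger_gap: 0.0635
```

>>> send_rows --slide '[[0, 0, 8], [0, 0, 8], [0, 0, 8], [0, 0, 8], [0, 0, 5]]' --rotation '[[0, 0, 0], [0, 0, 0], [0, 0, 0], [0, 0, 0], [0, 0, 0]]' --grip '[1, 1, 1, 1, 1]'

```text
clock: 7.7
eef_pos: [0.6525, -0.0504, 0.0891]
tcp_rot: [-3.141, -0.0, 0.002]
wrist_force: [-0.1, -0.2, -4.1]
finger_gap: 0.0636
```

>>> send_rows --slide '[[0, 0, 4], [0, 0, 2], [0, 0, 1.5], [0, 0, 1], [0, 0, 0]]' --rotation '[[0, 0, 0], [0, 0, 0], [0, 0, 0], [0, 0, 0], [0, 0, 0]]' --grip '[1, 1, 1, 1, 1]'

```text
clock: 8.2
eef_pos: [0.6531, -0.0504, 0.0821]
tcp_rot: [3.141, 0.001, 0.001]
wrist_force: [0.0, 0.4, -3.4]
finger_gap: 0.0636
```

>>> send_rows --slide '[[0, 0, 0.5], [0, 0, 0.5], [0, 0, 0.5], [0, 0, 0], [0, 0, 0]]' --rotation '[[0, 0, 0], [0, 0, 0], [0, 0, 0], [0, 0, 0], [0, 0, 0]]' --grip '[1, 1, 1, 1, 1]'

```text
clock: 8.7
eef_pos: [0.653, -0.0504, 0.0805]
tcp_rot: [3.142, 0.001, -0.0]
wrist_force: [-0.2, -1.5, -4.1]
finger_gap: 0.0633
```

>>> send_rows --slide '[[0, 0, 0.5], [0, 0, 0.5], [0, 0, 0.5], [0, 0, 0], [0, 0, 0]]' --rotation '[[0, 0, 0], [0, 0, 0], [0, 0, 0], [0, 0, 0], [0, 0, 0]]' --grip '[1, 1, 1, 1, 1]'

```text
clock: 9.2
eef_pos: [0.6531, -0.0504, 0.0801]
tcp_rot: [3.141, 0.001, 0.001]
wrist_force: [-3.1, 0.2, 2.9]
finger_gap: 0.0633
```

>>> send_rows --slide '[[0, 0, 0], [0, 0, 0], [0, 0, 0], [0, 0, 0], [0, 0, 0]]' --rotation '[[0, 0, 0], [0, 0, 0], [0, 0, 0], [0, 0, 0], [0, 0, 0]]' --grip '[0.3, 0.2, 0, 0, 0]'

```text
clock: 9.7
eef_pos: [0.6531, -0.0504, 0.0789]
tcp_rot: [3.141, 0.0, 0.0]
wrist_force: [0.4, -0.0, 1.2]
finger_gap: 0.0929
```

>>> send_rows --slide '[[0, 0, -10], [0, 0, -25], [0, 0, -45], [0, 0, -45], [0, 0, -10]]' --rotation '[[0, 0, 0], [0, 0, 0], [0, 0, 0], [0, 0, 0], [0, 0, 0]]' --grip '[0, 0, 0, 0, 0]'

```text
clock: 10.2
eef_pos: [0.6557, -0.0508, 0.2228]
tcp_rot: [3.139, 0.001, 0.021]
wrist_force: [-0.1, 0.4, 1.6]
finger_gap: 0.094
```

>>> send_rows --slide '[[-10, -24, 0], [-18, -42, 0], [-18, -42, 0], [-18, -42, 0], [-18, -42, 0]]' --rotation '[[0, 0, 0], [0, 0, 0], [0, 0, 0], [0, 0, 0], [0, 0, 0]]' --grip '[0, 0, 0, 0, 0]'

```text
clock: 10.7
eef_pos: [0.5699, 0.1429, 0.2136]
tcp_rot: [3.142, -0.0, -0.001]
wrist_force: [-0.0, 0.3, -0.8]
finger_gap: 0.0943
```

>>> send_rows --slide '[[-18, -42, 0], [-10, -24, 30], [0, 0, 40], [0, 0, 30], [0, 0, 0]]' --rotation '[[0, 0, 0], [0, 0, 0], [0, 0, 0], [0, 0, 0], [0, 0, 0]]' --grip '[0, 0, 0, 0, 0]'

```text
clock: 11.2
eef_pos: [0.5389, 0.2069, 0.108]
tcp_rot: [3.138, 0.002, -0.018]
wrist_force: [0.2, -0.1, -0.3]
finger_gap: 0.0939
```

```bash
python3 look.py pick2 230 220 285 275 110
```

```text
scale 1.7727272727272727 origins (120, 110) (175, 165)
11.3 [0.5428 0.2075 0.1139] [-0.2 -0.4  1. ]
```

View pics/pick2.png

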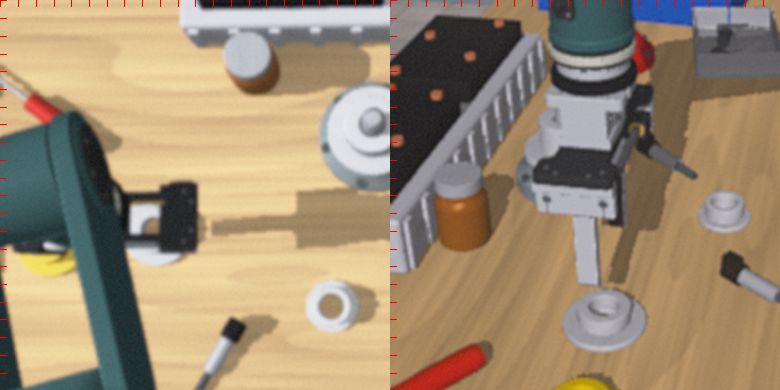

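The large spacer is home on the stand, at top pixel about (333,182). The open gripper stands over the medium spacer, at side pixel about (296,345). Going down.

>>> send_rows --slide '[[0, 0, 30], [0, 0, 30], [0, 0, 14], [0, 0, 5], [0, 0, 0]]' --rotation '[[0, 0, 0], [0, 0, 0], [0, 0, 0], [0, 0, 0], [0, 0, 0]]' --grip '[0, 0, 0, 0, 0]'

```text
clock: 11.8
eef_pos: [0.5437, 0.2076, 0.036]
tcp_rot: [-3.141, -0.0, -0.002]
wrist_force: [0.4, -0.2, -0.5]
finger_gap: 0.0937
```

>>> send_rows --slide '[[0, 0, 0], [0, 0, 0], [0, 0, 0], [0, 0, 0], [0, 0, 0]]' --rotation '[[0, 0, 0], [0, 0, 0], [0, 0, 0], [0, 0, 0], [0, 0, 0]]' --grip '[0.35, 0.5, 0.8, 1, 1]'

```text
clock: 12.3
eef_pos: [0.5431, 0.2076, 0.0353]
tcp_rot: [-3.142, -0.001, -0.001]
wrist_force: [0.6, -0.7, -0.4]
finger_gap: 0.0577
```

>>> send_rows --slide '[[0, 0, 0], [0, 0, 0], [0, 0, 0], [0, 0, 0], [0, 0, 0]]' --rotation '[[0, 0, 0], [0, 0, 0], [0, 0, 0], [0, 0, 0], [0, 0, 0]]' --grip '[1, 1, 1, 1, 1]'

```text
clock: 12.8
eef_pos: [0.543, 0.2075, 0.0351]
tcp_rot: [3.141, 0.001, 0.0]
wrist_force: [-0.0, -0.2, 2.7]
finger_gap: 0.0534
```

>>> send_rows --slide '[[0, 0, -2], [0, 0, -10], [0, 0, -40], [0, 0, -45], [0, 0, -45]]' --rotation '[[0, 0, 0], [0, 0, 0], [0, 0, 0], [0, 0, 0], [0, 0, 0]]' --grip '[1, 1, 1, 1, 1]'

```text
clock: 13.3
eef_pos: [0.5424, 0.2075, 0.1783]
tcp_rot: [3.141, 0.001, -0.002]
wrist_force: [0.9, -1.0, -1.3]
finger_gap: 0.0531
```

>>> send_rows --slide '[[0, 0, -8], [6, 14, 0], [14, 34, 0], [16, 40, 0], [18, 42, 0]]' --rotation '[[0, 0, 0], [0, 0, 0], [0, 0, 0], [0, 0, 0], [0, 0, 0]]' --grip '[1, 1, 1, 1, 1]'

```text
clock: 13.8
eef_pos: [0.5959, 0.0757, 0.1815]
tcp_rot: [3.141, 0.002, -0.009]
wrist_force: [0.2, -0.3, -1.9]
finger_gap: 0.0537
```

>>> send_rows --slide '[[18, 42, 0], [16, 40, 0], [14, 32, 0], [8, 14, 0], [0, 0, 0]]' --rotation '[[0, 0, 0], [0, 0, 0], [0, 0, 0], [0, 0, 0], [0, 0, 0]]' --grip '[1, 1, 1, 1, 1]'

```text
clock: 14.3
eef_pos: [0.6525, -0.0527, 0.1818]
tcp_rot: [-3.141, 0.005, 0.007]
wrist_force: [-0.2, 1.9, -0.6]
finger_gap: 0.0533
```

>>> send_rows --slide '[[0, 0, 0], [0, 0, 0], [0, 0, 0], [0, 0, 0], [0, 0, 0]]' --rotation '[[0, 0, 0], [0, 0, 0], [0, 0, 0], [0, 0, 0], [0, 0, 0]]' --grip '[1, 1, 1, 1, 1]'

```text
clock: 14.8
eef_pos: [0.6529, -0.0495, 0.1854]
tcp_rot: [3.141, 0.003, 0.001]
wrist_force: [-0.3, -0.1, -2.4]
finger_gap: 0.0536
```

```bash
python3 look.py hov3 331 187 272 215 65
```

```text
scale 3.0 origins (266, 122) (207, 150)
14.9 [ 0.653  -0.0499  0.1852] [-1.   0.2 -0.9]
```

View pics/hov3.png

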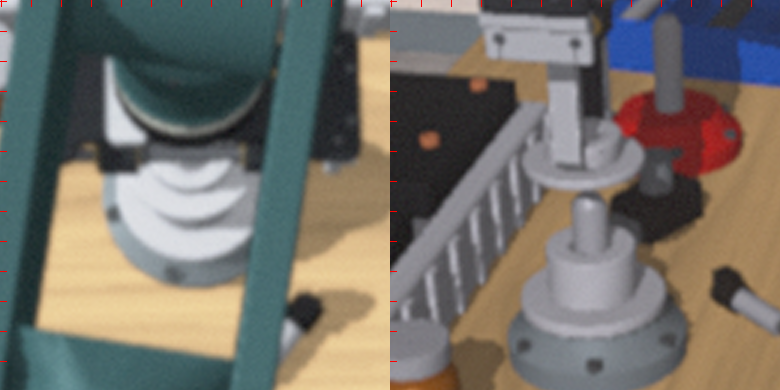

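The medium spacer is held level above the tip. Its flange centre is at side column 271.5 against about 273 for the tip, so I shift it 1 mm in −x. The large spacer sits flat on the seat.

>>> send_rows --slide '[[-1, 0, 8], [0, 0, 8], [0, 0, 5], [0, 0, 3], [0, 0, 0]]' --rotation '[[0, 0, 0], [0, 0, 0], [0, 0, 0], [0, 0, 0], [0, 0, 0]]' --grip '[1, 1, 1, 1, 1]'

```text
clock: 15.4
eef_pos: [0.6516, -0.0504, 0.1598]
tcp_rot: [-3.141, -0.0, 0.003]
wrist_force: [0.1, 0.3, -1.1]
finger_gap: 0.0533
```

>>> send_rows --slide '[[0, 0, 2], [0, 0, 2], [0, 0, 2], [0, 0, 2], [0, 0, 2]]' --rotation '[[0, 0, 0], [0, 0, 0], [0, 0, 0], [0, 0, 0], [0, 0, 0]]' --grip '[1, 1, 1, 1, 1]'

```text
clock: 15.9
eef_pos: [0.652, -0.0504, 0.1509]
tcp_rot: [3.142, 0.001, 0.0]
wrist_force: [0.9, -0.1, -1.5]
finger_gap: 0.0535
```

>>> send_rows --slide '[[0, 0, 3], [0, 0, 3], [0, 0, 3], [0, 0, 3], [0, 0, 2]]' --rotation '[[0, 0, 0], [0, 0, 0], [0, 0, 0], [0, 0, 0], [0, 0, 0]]' --grip '[1, 1, 1, 1, 1]'

```text
clock: 16.4
eef_pos: [0.6519, -0.0504, 0.1365]
tcp_rot: [-3.142, -0.001, 0.001]
wrist_force: [0.6, -0.5, -1.7]
finger_gap: 0.0531
```

>>> send_rows --slide '[[0, 0, 3], [0, 0, 3], [0, 0, 3], [0, 0, 2], [0, 0, 0]]' --rotation '[[0, 0, 0], [0, 0, 0], [0, 0, 0], [0, 0, 0], [0, 0, 0]]' --grip '[1, 1, 1, 1, 1]'

```text
clock: 16.9
eef_pos: [0.6518, -0.0503, 0.1254]
tcp_rot: [-3.142, -0.001, 0.001]
wrist_force: [-0.5, 0.2, -1.9]
finger_gap: 0.0534
```

>>> send_rows --slide '[[0, 0, 0.5], [0, 0, 0.5], [0, 0, 0.5], [0, 0, 0.5], [0, 0, 0]]' --rotation '[[0, 0, 0], [0, 0, 0], [0, 0, 0], [0, 0, 0], [0, 0, 0]]' --grip '[1, 1, 1, 1, 1]'

```text
clock: 17.4
eef_pos: [0.652, -0.0504, 0.1239]
tcp_rot: [3.142, 0.001, -0.0]
wrist_force: [0.9, -0.4, -2.1]
finger_gap: 0.0538
```

>>> send_rows --slide '[[0, 0, 0.5], [0, 0, 0.5], [0, 0, 0.5], [0, 0, 0], [0, 0, 0]]' --rotation '[[0, 0, 0], [0, 0, 0], [0, 0, 0], [0, 0, 0], [0, 0, 0]]' --grip '[1, 1, 1, 1, 1]'

```text
clock: 17.9
eef_pos: [0.6521, -0.0504, 0.1232]
tcp_rot: [3.141, 0.001, 0.001]
wrist_force: [-2.5, -0.2, 2.4]
finger_gap: 0.0534
```

>>> send_rows --slide '[[0, 0, 0], [0, 0, 0], [0, 0, 0], [0, 0, 0], [0, 0, -5]]' --rotation '[[0, 0, 0], [0, 0, 0], [0, 0, 0], [0, 0, 0], [0, 0, 0]]' --grip '[0.4, 0.3, 0, 0, 0]'

```text
clock: 18.4
eef_pos: [0.6515, -0.0503, 0.1265]
tcp_rot: [-3.141, -0.0, 0.003]
wrist_force: [-0.4, 0.2, -0.5]
finger_gap: 0.0847
```

>>> send_rows --slide '[[0, 0, -20], [0, 0, -40], [0, 0, -20], [-20, -6, 0], [-40, -10, 0]]' --rotation '[[0, 0, 0], [0, 0, 0], [0, 0, 0], [0, 0, 0], [0, 0, 0]]' --grip '[0, 0, 0, 0, 0]'

```text
clock: 18.9
eef_pos: [0.5934, -0.0349, 0.2084]
tcp_rot: [3.141, -0.001, 0.005]
wrist_force: [-0.5, 0.9, -0.4]
finger_gap: 0.0942
```

>>> send_rows --slide '[[-40, -10, 0], [-40, -10, 0], [-40, -10, 0], [-20, -6, 0], [0, 0, 0]]' --rotation '[[0, 0, 0], [0, 0, 0], [0, 0, 0], [0, 0, 0], [0, 0, 0]]' --grip '[0, 0, 0, 0, 0]'

```text
clock: 19.4
eef_pos: [0.4503, 0.0022, 0.2086]
tcp_rot: [3.141, 0.002, 0.003]
wrist_force: [-0.0, -0.8, -0.2]
finger_gap: 0.0939
```

>>> send_rows --slide '[[0, 0, 20], [0, 0, 40], [0, 0, 30], [0, 0, 10], [0, 0, 0]]' --rotation '[[0, 0, 0], [0, 0, 0], [0, 0, 0], [0, 0, 0], [0, 0, 0]]' --grip '[0, 0, 0, 0, 0]'

```text
clock: 19.9
eef_pos: [0.4516, 0.0014, 0.1061]
tcp_rot: [-3.141, -0.0, 0.005]
wrist_force: [0.2, -0.8, 0.6]
finger_gap: 0.094
```

```bash
python3 look.py pick3 325 225 320 265 75
```

```text
scale 2.6 origins (250, 150) (245, 190)
20.0 [0.4534 0.0013 0.1089] [ 0.1 -0.1  0.7]
```

View pics/pick3.png

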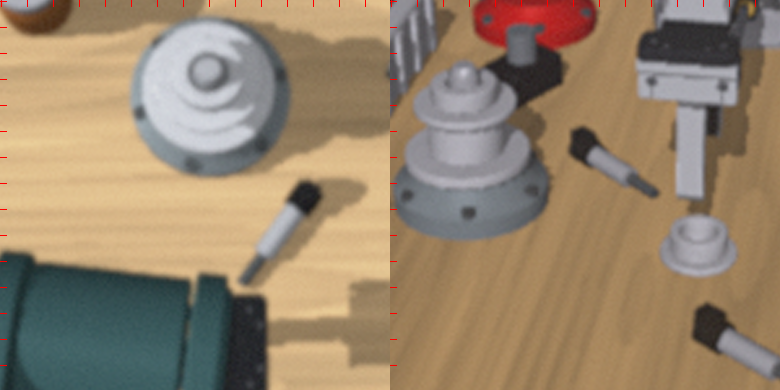

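The large and medium spacers are seated flat on the stand. The fingers are over the small spacer, side pixel (363,284).

>>> send_rows --slide '[[0, 0, 30], [0, 0, 30], [0, 0, 10], [0, 0, 4], [0, 0, 0]]' --rotation '[[0, 0, 0], [0, 0, 0], [0, 0, 0], [0, 0, 0], [0, 0, 0]]' --grip '[0, 0, 0, 0, 0.2]'

```text
clock: 20.5
eef_pos: [0.4531, 0.0014, 0.0347]
tcp_rot: [3.141, 0.001, 0.003]
wrist_force: [-0.5, 0.9, -0.1]
finger_gap: 0.0891
```

>>> send_rows --slide '[[0, 0, 0], [0, 0, 0], [0, 0, 0], [0, 0, 0], [0, 0, 0]]' --rotation '[[0, 0, 0], [0, 0, 0], [0, 0, 0], [0, 0, 0], [0, 0, 0]]' --grip '[0.4, 0.6, 0.8, 1, 1]'

```text
clock: 21.0
eef_pos: [0.4522, 0.0014, 0.0338]
tcp_rot: [3.141, 0.001, 0.001]
wrist_force: [0.7, -1.2, 0.7]
finger_gap: 0.0495
```

>>> send_rows --slide '[[0, 0, 0], [0, 0, 0], [0, 0, 0], [0, 0, 0], [0, 0, 0]]' --rotation '[[0, 0, 0], [0, 0, 0], [0, 0, 0], [0, 0, 0], [0, 0, 0]]' --grip '[1, 1, 1, 1, 1]'

```text
clock: 21.5
eef_pos: [0.4522, 0.0013, 0.0337]
tcp_rot: [3.141, 0.001, 0.001]
wrist_force: [-0.7, -1.4, 2.4]
finger_gap: 0.0454
```

>>> send_rows --slide '[[0, 0, -2], [0, 0, -10], [0, 0, -40], [0, 0, -45], [0, 0, -45]]' --rotation '[[0, 0, 0], [0, 0, 0], [0, 0, 0], [0, 0, 0], [0, 0, 0]]' --grip '[1, 1, 1, 1, 1]'

```text
clock: 22.0
eef_pos: [0.4513, 0.0019, 0.1769]
tcp_rot: [-3.141, -0.001, 0.002]
wrist_force: [1.2, -0.6, -1.0]
finger_gap: 0.0457
```

>>> send_rows --slide '[[0, 0, -8], [15, 4, 0], [35, 9, 0], [40, 10, 0], [40, 10, 0]]' --rotation '[[0, 0, 0], [0, 0, 0], [0, 0, 0], [0, 0, 0], [0, 0, 0]]' --grip '[1, 1, 1, 1, 1]'

```text
clock: 22.5
eef_pos: [0.5828, -0.0313, 0.1827]
tcp_rot: [-3.141, -0.001, 0.002]
wrist_force: [0.4, -0.1, -0.4]
finger_gap: 0.0458
```

>>> send_rows --slide '[[35, 9, 0], [25, 7, 0], [10, 2.5, 0], [0, 0, 0], [0, 0, 0]]' --rotation '[[0, 0, 0], [0, 0, 0], [0, 0, 0], [0, 0, 0], [0, 0, 0]]' --grip '[1, 1, 1, 1, 1]'

```text
clock: 23.0
eef_pos: [0.651, -0.0494, 0.183]
tcp_rot: [-3.141, -0.001, 0.003]
wrist_force: [-0.4, -0.6, -1.5]
finger_gap: 0.0454
```

>>> send_rows --slide '[[0, 0, 0], [0, 0, 0], [0, 0, 0], [0, 0, 0], [0, 0, 0]]' --rotation '[[0, 0, 0], [0, 0, 0], [0, 0, 0], [0, 0, 0], [0, 0, 0]]' --grip '[1, 1, 1, 1, 1]'

```text
clock: 23.5
eef_pos: [0.6519, -0.0498, 0.1837]
tcp_rot: [3.142, 0.001, 0.0]
wrist_force: [-0.0, 0.5, -1.2]
finger_gap: 0.0456
```

```bash
python3 look.py hov4 331 187 272 215 65
```

```text
scale 3.0 origins (266, 122) (207, 150)
23.6 [ 0.6519 -0.0499  0.1835] [ 0.9 -0.2 -0.5]
```

View pics/hov4.png

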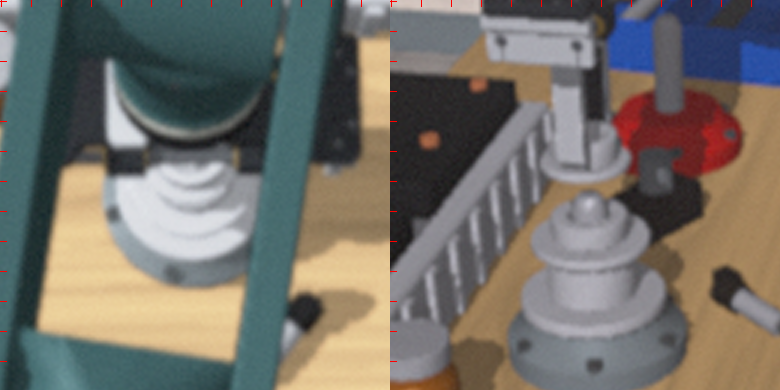

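The small spacer is held level above the tip, with its flange centre at side column 272 and the tip at 273. Lowering.

>>> send_rows --slide '[[0, 0, 8], [0, 0, 8], [0, 0, 4], [0, 0, 2], [0, 0, 2]]' --rotation '[[0, 0, 0], [0, 0, 0], [0, 0, 0], [0, 0, 0], [0, 0, 0]]' --grip '[1, 1, 1, 1, 1]'

```text
clock: 24.1
eef_pos: [0.6519, -0.0499, 0.159]
tcp_rot: [3.142, 0.001, -0.001]
wrist_force: [0.8, 0.5, -0.1]
finger_gap: 0.046
```

>>> send_rows --slide '[[0, 0, 2], [0, 0, 2], [0, 0, 2], [0, 0, 2], [0, 0, 2]]' --rotation '[[0, 0, 0], [0, 0, 0], [0, 0, 0], [0, 0, 0], [0, 0, 0]]' --grip '[1, 1, 1, 1, 1]'

```text
clock: 24.6
eef_pos: [0.6521, -0.0499, 0.1494]
tcp_rot: [3.141, 0.001, 0.0]
wrist_force: [-0.9, 0.7, -0.9]
finger_gap: 0.0456
```

>>> send_rows --slide '[[0, 0, 1], [0, 0, 0.5], [0, 0, 0.5], [0, 0, 0], [0, 0, 0]]' --rotation '[[0, 0, 0], [0, 0, 0], [0, 0, 0], [0, 0, 0], [0, 0, 0]]' --grip '[1, 1, 1, 1, 1]'

```text
clock: 25.1
eef_pos: [0.6521, -0.0499, 0.1476]
tcp_rot: [3.141, 0.001, 0.0]
wrist_force: [0.0, -0.9, -0.9]
finger_gap: 0.0457
```

>>> send_rows --slide '[[0, 0, 0.5], [0, 0, 0.5], [0, 0, 0.5], [0, 0, 0], [0, 0, 0]]' --rotation '[[0, 0, 0], [0, 0, 0], [0, 0, 0], [0, 0, 0], [0, 0, 0]]' --grip '[1, 1, 1, 1, 1]'

```text
clock: 25.6
eef_pos: [0.652, -0.0499, 0.1459]
tcp_rot: [3.142, 0.001, -0.0]
wrist_force: [-0.7, -0.1, -1.8]
finger_gap: 0.0456
```

>>> send_rows --slide '[[0, 0, 0.5], [0, 0, 0.5], [0, 0, 0], [0, 0, 0], [0, 0, 0]]' --rotation '[[0, 0, 0], [0, 0, 0], [0, 0, 0], [0, 0, 0], [0, 0, 0]]' --grip '[1, 1, 1, 1, 1]'

```text
clock: 26.1
eef_pos: [0.6521, -0.0499, 0.1457]
tcp_rot: [3.141, 0.001, 0.001]
wrist_force: [-2.3, 0.5, 4.3]
finger_gap: 0.0457
```

Contact came at the expected height (0.1457). Release, retreat and look.

>>> send_rows --slide '[[0, 0, 0], [0, 0, 0], [0, 0, 0], [0, 0, 0], [0, 0, -5]]' --rotation '[[0, 0, 0], [0, 0, 0], [0, 0, 0], [0, 0, 0], [0, 0, 0]]' --grip '[0.48, 0.35, 0, 0, 0]'

```text
clock: 26.6
eef_pos: [0.6515, -0.0498, 0.1488]
tcp_rot: [-3.141, -0.0, 0.004]
wrist_force: [0.5, 0.3, -0.2]
finger_gap: 0.0774
```

>>> send_rows --slide '[[0, 0, -20], [0, 0, -40], [0, 0, -20], [-20, 0, 0], [-40, 0, 0]]' --rotation '[[0, 0, 0], [0, 0, 0], [0, 0, 0], [0, 0, 0], [0, 0, 0]]' --grip '[0, 0, 0, 0, 0]'

```text
clock: 27.1
eef_pos: [0.5933, -0.0501, 0.2308]
tcp_rot: [3.141, 0.001, 0.005]
wrist_force: [-0.3, -0.7, 0.8]
finger_gap: 0.0938
```

>>> send_rows --slide '[[-40, 0, 0], [-40, 0, 0], [-40, 0, 0], [-20, 0, 0], [0, 0, 0]]' --rotation '[[0, 0, 0], [0, 0, 0], [0, 0, 0], [0, 0, 0], [0, 0, 0]]' --grip '[0, 0, 0, 0, 0]'

```text
clock: 27.6
eef_pos: [0.4505, -0.0499, 0.2312]
tcp_rot: [3.141, -0.0, 0.003]
wrist_force: [0.5, 0.2, 0.1]
finger_gap: 0.0939
```

```bash
python3 look.py end 331 187 275 225 45
```

```text
scale 4.333333333333333 origins (286, 142) (230, 180)
27.7 [ 0.4526 -0.05    0.2307] [-0.2  0.  -0.2]
```

View pics/end.png

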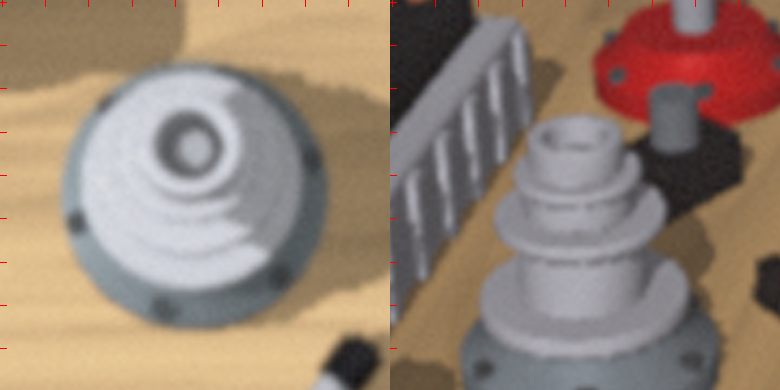

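All three are stacked flat in size order, with the shaft tip inside the small bore (top pixel about (330,176)). The arm is clear.

```bash
python3 -c "
from station import ctrl
print(ctrl.sign_off())"
```

```text
the job is handed in; nothing more can be done
None
```

All three spacers are on the grey stand's shaft, flange down, in size order: large, then medium, then small on top. I handed the job in at about 28 s, with the arm well clear and the gripper open.

- **Seating:** each spacer was lowered in the grip and let go only after contact. Contact came at TCP heights of 0.080, 0.123 and 0.146 m, within 1 mm of the heights expected for fully home. The highest upward wrist force I read while seating was about 4 N.
- **Last check:** the final pictures show three flat, level flanges, with the shaft end inside the small spacer's bore. I took no measurement from them.
- **Disagreements:**
  - The first two-view measurement put the shaft tip at 0.120 m, against the stated 0.126 m.
  - One outline fit of the held large spacer was poorly conditioned in y and z, so I repeated it with the height fixed. That put the spacer about 3 to 4 mm further in +y than the arm's own reading; a 3 mm shift in −y settled it, and it went onto the shaft without contact.

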